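# Pointing check before a battery is reconnected

### The job

Do the pointing check that comes before the battery is reconnected: hold the fingertips just above the middle of the grey lead clamp terminal, about 2 to 4 cm over it, for two seconds, then do the same over the brown rubber boot, touching neither of them. Then sign the check off by pressing the green button fully down with the fingertips and letting it come up again. Never bring the fingertips down low over the brass clamp or the red boot, not even in passing, do not press the red button, and leave every loose thing where it lies.

Things in the scene. Friction and masses are not known exactly. Their poses are not given: they have to be found in the camera images.
- lead_clamp_top (a point): the dull grey lead clamp terminal, to be pointed at: a split ring 38 mm across with two ears and a steel cross bolt at one end and a cable block at the other; 74 mm long, 42 mm wide across the bolt, 22 mm high, lying flat on the bench, loose. This point is the middle of its upper side, 22 mm above the bench; x along its length towards the bolt, z up
- brown_boot_top (a point): the dark brown rubber boot (terminal cover), to be pointed at: a rounded hood (42 by 38 mm, 29 mm high) with a short ribbed sleeve; 63 mm long, standing loose on the bench. This point lies over the middle of its length, at the height of its highest part, 29 mm above the bench; x towards the sleeve, z up
- brass_clamp_top (a point): a bystander of the same shape as the lead clamp but of yellow brass: a split ring 38 mm across with two ears and a steel cross bolt at one end and a cable block at the other; 74 mm long, 42 mm wide across the bolt, 22 mm high, lying flat on the bench, loose. This point is the middle of its upper side, 22 mm above the bench; x along its length towards the bolt, z up
- red_boot_top (a point): a bystander of the same shape as the brown boot but bright red: a rounded hood (42 by 38 mm, 29 mm high) with a short ribbed sleeve; 63 mm long, standing loose on the bench. This point lies over the middle of its length, at the height of its highest part, 29 mm above the bench; x towards the sleeve, z up
- green_button_top (a point): top of the green push button, on its axis (36 mm across, 62 mm above the bench when up, travel 6 mm straight down, spring, about 5 N when fully down) on its own grey box, 85 mm square and 40 mm high with a black collar 52 mm across and 52 mm above the bench round the button, fixed to the bench
- green_button (a joint): travel of the green button in m: 0 up, 0.006 fully down
- red_button_top (a point): top of the red push button, on its axis (36 mm across, 62 mm above the bench when up, travel 6 mm straight down, spring, about 5 N when fully down) on its own grey box, 85 mm square and 40 mm high with a black collar 52 mm across and 52 mm above the bench round the button, fixed to the bench
- red_button (a joint): travel of the red button in m: 0 up, 0.006 fully down; to be left alone
- spanner_grip (a point): a blue steel spanner 170 mm long, lying loose on the bench, a bystander; this point is on its handle, x along the spanner
- canister: a white plastic canister with a screw top, 72 mm across and 100 mm high, standing loose, a bystander; origin at the centre of its underside, z up

How it is judged:
By the outcome, as a careful person would: the job done as asked, in the order asked, and still so for the second after the job is handed in, with the robot touching nothing.
It also fails if it takes over 58 s, if anything falls off the work surface, if the arm or the gripper's body presses on something with over 40 N, if the wrist force passes 120 N, or if a joint passes its speed limit or range.

### The arm

A 6-joint arm with a two-finger parallel gripper is mounted at the origin on the work surface. World frame = base frame: x ahead of the robot, y to its left, z up, the work surface at z = 0. Lengths are in m, angles in rad, forces in N, time in s.
With the tool pointing down it reaches from about 0.325 to 0.9 m from the base axis. Payload 6.1 kg.
Tool frame: the origin (TCP) lies at the very end of the fingers, on their centre line; the grasp point (between the pads) lies 19 mm behind it; z points along the fingers, x is the direction in which the jaws open and shut, and the axes are right-handed (so a half turn about z gives the same grasp; the last joint's range is limited). The gripper opens to 85 mm and grips with 20 to 120 N. Pads are 22 mm wide; open, the fingers measure 114 mm over their backs; the gripper's body (76 mm by 85 mm) begins 54 mm behind the grasp point. The pads swing forward as they close: fully open they stand 13 mm farther back than shut.
Start: joints at [1.066, 0.22, 1.526, -0, 1.395, -0.126], TCP at [0.231, 0.581, 0.231] pointing down, gripper open.
Joint ranges: [-2.98, 2.98], [-0.91, 2.08], [0.09, 2.57], [-1.24, 4.39], [0.2, 2.65], [-2.68, 2.68]. Speed limits (rad/s): [2.57, 2.57, 3.01, 3.14, 3.14, 3.14].

### API

Orientations are given as a unit quaternion [x, y, z, w].
In Python, from cell import status, cams, job gives the robot as it stands.
- The arm moves only by the tool send_rows, never from a script. Its argument "motion" is a list that holds one entry, the list of rows, each a list of 4 numbers: the shift along the tool's x, y, z in mm, then the turn about the tool's z in rad. In form: [[[dx, dy, dz, spin], ...]]. A call has 1 to 5 rows; each row is the pose to reach, as a shift and turn from the pose commanded when the call began, along the tool's axes at that moment; what a row does not reach only later rows make up. A row lasts 1/10 s, in which the tool goes at most 50 mm and 8.59 degrees, less where a joint would pass 70% of its speed; a pose out of reach is approached as far as the arm can. A call with a gripper value outside its range is refused whole. "jaw" is the finger opening in mm, from 0 to 85.4, set as the call begins (left out, the last holds). The fingers move at their own pace and stop on an object; the grip force is fixed at half the most. Time passes only in rows, so rows that repeat a pose let the fingers close. It gives the time, the measured TCP pose, the force and the opening at its end, in the units of the state.
- status.sense(): the state, without advancing time (a new reading comes with each control period).
- cams.read_camera(name): name is "side" or "top"; returns (picture, depth): 480x640x3 uint8, red, green, blue; 480x640 float32, m along the optical axis (not along the pixel's ray), 0 where there is no reading.
- cams.calibration(name): a dict with "vertical_fov" (degrees; the focal length in pixels is half the picture's height over the tangent of half this angle, whatever the lens; pixels are square), "cx", "cy" (the principal point, pixels), "D" ([k1, k2, p1, p2, k3] as OpenCV has them; the pictures are not rectified), "cam_to_world" (4x4, takes a point from camera to world coordinates). Camera axes: x right, y up, looking along -z (the intrinsics and any distortion apply to the point x, -y, -z); pixel columns grow to the right and rows downward; lengths in m; the calibration is good to about 2 mm. A picture is of the moment at which its call begins. calibration takes no time and is no camera call.
- job.finish_job(): hands the job in, once; it reports no verdict.
The state is a dict: "clock": time; "q": joint angles; "qd": joint speeds; "joint_torque": joint torques, N m; "tcp_pos": TCP position; "orientation": TCP orientation; "wrist_force": force on the tool from outside, world axes, zero at the start; "moment": the same for the moment, N m; "width": opening from 0.0 (shut) to 1.0 (fully open).
Only numpy, scipy, OpenCV 4.12 (cv2) and the standard library are available. Lean on these libraries where they do the work, as an engineer would, in place of code of your own. Each camera call takes 0.05 s, during which the arm holds its last target. There are 200 camera calls.

## Working session

There is one attempt and no reset: what is moved stays moved. The work goes in short steps, Python scripts to look and compute and a tool call to move; the robot and the scene stay as the last step left them, time stands still between calls to the robot, and variables do not carry over. Pictures are saved under pics/ and viewed, about 8 in all and at most 12, crops included, and the job is handed in when it is done.

Besides the shell and the picture viewer there is one more tool, called after "Emit:" as name(argument=value, ...) on one line, values as JSON. send_rows: Moves the arm, as the interface text tells. Its arguments: {"type":"object","properties":{"motion":{"type":"array","items":{"type":"array","items":{"type":"array","items":{"type":"number"}}}},"jaw":{"type":"number"}},"required":["motion"]}

```bash
mkdir -p pics; cat > h.py <<'E'
import numpy as np,cv2
from cell import status,cams,job
def world(name,depth,uv):
    c=cams.calibration(name);f=240/np.tan(np.radians(c["vertical_fov"])/2)
    K=np.array([[f,0,c["cx"]],[0,f,c["cy"]],[0,0,1]]);uv=np.asarray(uv,float).reshape(-1,2)
    n=cv2.undistortPoints(uv[:,None],K,np.array(c["D"],float))[:,0]
    d=depth[uv[:,1].astype(int),uv[:,0].astype(int)]
    P=np.c_[n[:,0]*d,-n[:,1]*d,-d,np.ones(len(d))]
    return (P@np.array(c["cam_to_world"]).T)[:,:3],d
E
python3 - <<'E'
from h import *
for n in("top","side"):
    p,d=cams.read_camera(n);cv2.imwrite(f"pics/{n}0.png",p[...,::-1]);np.savez(f"{n}0.npz",p=p,d=d)
    print(np.round(cams.calibration(n)["cam_to_world"],3).tolist())
print(status.sense())
E
```

```text
[[0.002, 0.975, -0.224, 0.238], [-1.0, 0.0, -0.005, -0.017], [-0.005, 0.224, 0.975, 1.327], [0.0, 0.0, 0.0, 1.0]]
[[0.711, 0.343, -0.613, -0.182], [-0.703, 0.329, -0.631, -0.774], [-0.014, 0.88, 0.475, 0.645], [0.0, 0.0, 0.0, 1.0]]
{'clock': 0.1, 'q': array([ 1.06589780e+00,  2.21167525e-01,  1.52750978e+00,  3.21071016e-05,
        1.39469399e+00, -1.26083395e-01]), 'qd': array([ 3.52456638e-04, -2.27142069e-03, -1.73819847e-03,  3.07729391e-04,
        6.65730285e-05, -5.62303262e-06]), 'joint_torque': array([ 7.97066114e-04, -4.98233771e+01, -3.90553164e+01, -1.62554365e-04,
        5.52902595e-03,  3.12224273e-06]), 'tcp_pos': array([0.23085424, 0.58021257, 0.23028916]), 'orientation': array([ 8.27594113e-01,  5.61326281e-01, -8.00081105e-04,  3.88596678e-04]), 'wrist_force': array([-0.28823799, -0.84646376, -0.86784999]), 'moment': array([-0.00031547,  0.02587779,  0.03875412]), 'width': 0.9989015167111296}
```

View pics/top0.png

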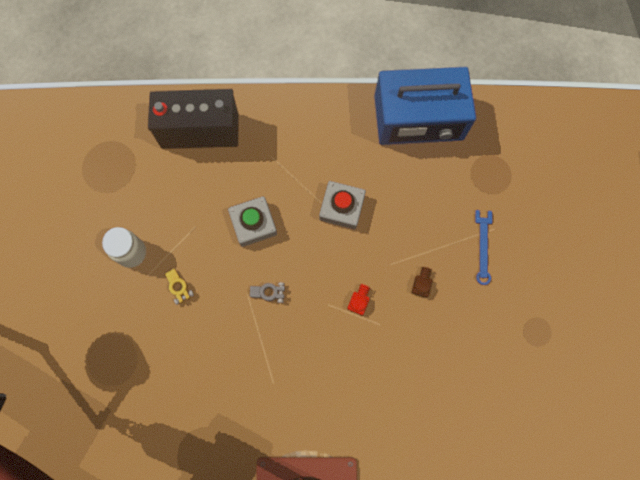

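View pics/side0.png

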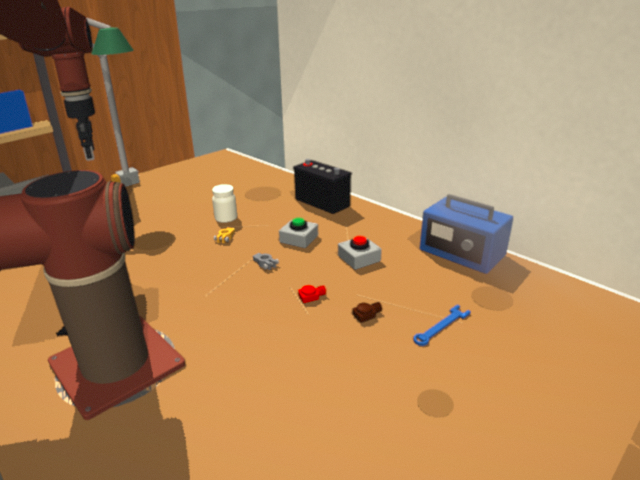

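The top view shows the lead clamp at about (268,292), brown boot (423,283), green button (251,217), red button (343,201), brass clamp (178,287), red boot (360,299), and canister (124,246). The side view agrees.

```bash
python3 - <<'E'
from h import *
z=np.load("top0.npz");p,d=z["p"],z["d"]
R=dict(lead=(244,276,292,310),brown=(406,262,440,302),brass=(160,264,198,308),redboot=(343,280,377,318),green=(225,195,280,247),redbtn=(315,178,370,232),can=(98,222,150,270))
hsv=cv2.cvtColor(p,cv2.COLOR_RGB2HSV)
for k,(a,b,c,e) in R.items():
    g=np.array([(u,v) for v in range(b,e) for u in range(a,c)])
    W,_=world("top",d,g)
    m=W[:,2]>(.008 if k not in("green","redbtn") else .056)
    q=W[m];r=cv2.minAreaRect((q[:,:2]*1000).astype(np.float32))
    print(k,m.sum(),"mean",q.mean(0).round(3),"rect",np.round(r[0],0),np.round(r[1],0),round(r[2]),"zmax",np.percentile(q[:,2],[50,90,99]).round(3), "az,r",np.round([np.arctan2(q[:,1].mean(),q[:,0].mean()),np.hypot(*q.mean(0)[:2])],3))
bw,_=world("top",d,[(320,350),(200,350),(300,250)]);print(bw.round(4))
from scipy.spatial.transform import Rotation as Ro
print(Ro.from_quat(status.sense()['orientation']).as_matrix().round(3))
E
```

```text
lead 434 mean [0.439 0.083 0.039] rect [350.  63.] [262.  87.] 17 zmax [0.019 0.024 1.327] az,r [0.186 0.447]
brown 433 mean [ 0.461 -0.245  0.035] rect [ 355. -156.] [ 66. 358.] 51 zmax [0.022 0.03  0.036] az,r [-0.489  0.522]
brass 419 mean [0.45  0.273 0.044] rect [348. 156.] [406.  64.] 48 zmax [0.019 0.025 1.327] az,r [0.546 0.526]
redboot 465 mean [ 0.422 -0.11   0.037] rect [352. -66.] [ 42. 245.] 57 zmax [0.024 0.03  0.503] az,r [-0.255  0.437]
green 229 mean [0.589 0.117 0.089] rect [425.  63.] [405.  35.] 18 zmax [0.062 0.065 1.327] az,r [0.197 0.601]
redbtn 233 mean [ 0.613 -0.073  0.132] rect [446. -60.] [ 46. 423.] 85 zmax [0.062 0.065 1.327] az,r [-0.118  0.617]
can 1279 mean [0.525 0.381 0.088] rect [390. 231.] [574.  97.] 49 zmax [0.097 0.103 0.106] az,r [0.628 0.649]
[[ 3.210e-01 -2.770e-02  2.100e-03]
 [ 3.201e-01  2.294e-01 -4.600e-03]
 [ 5.391e-01  1.590e-02  1.000e-04]]
[[ 0.37   0.929 -0.001]
 [ 0.929 -0.37  -0.002]
 [-0.002 -0.    -1.   ]]
```

```bash
python3 - <<'E'
from h import *
z=np.load("top0.npz");p,d=z["p"],cv2.medianBlur(z["d"],3)
R=dict(lead=(244,276,292,310),brown=(406,262,440,302),brass=(160,264,198,308),redboot=(343,280,377,318),green=(225,195,280,247),redbtn=(315,178,370,232),can=(98,222,150,270))
for k,(a,b,c,e) in R.items():
    g=np.array([(u,v) for v in range(b,e) for u in range(a,c)])
    W,D=world("top",d,g)
    m=(W[:,2]>(.010 if k not in("green","redbtn") else .057))&(W[:,2]<.12)&(D>0)
    if k in("green","redbtn"):
        c0=p[g[:,1],g[:,0]].astype(int); s=c0.max(1)-c0.min(1)>90; m&=s
    M=np.zeros(d.shape,np.uint8);M[g[m,1],g[m,0]]=1
    n,l,st,_=cv2.connectedComponentsWithStats(M);i=1+st[1:,4].argmax();m=l[g[:,1],g[:,0]]==i
    q=W[m];r=cv2.minAreaRect((q[:,:2]*1000).astype(np.float32))
    print(k,m.sum(),"mean",q.mean(0).round(3),"rect",np.round(r[0],0),np.round(r[1],0),round(r[2]),"z",np.percentile(q[:,2],[50,90,99]).round(3))
E
```

```text
lead 418 mean [0.443 0.084 0.018] rect [442.  87.] [41. 71.] 1 z [0.018 0.022 0.024]
brown 415 mean [ 0.463 -0.247  0.023] rect [ 467. -250.] [36. 63.] 74 z [0.022 0.029 0.031]
brass 398 mean [0.454 0.279 0.018] rect [458. 281.] [72. 42.] 30 z [0.019 0.023 0.024]
redboot 459 mean [ 0.424 -0.111  0.023] rect [ 429. -113.] [39. 63.] 67 z [0.022 0.029 0.031]Traceback (most recent call last):
  File "<stdin>", line 11, in <module>
ValueError: attempt to get argmax of an empty sequence
```

```bash
python3 - <<'E'
from h import *
z=np.load("top0.npz");p,d=z["p"].astype(int),cv2.medianBlur(z["d"],3)
for k,(a,b,c,e),ch in(("green",(225,195,280,247),1),("red",(315,178,370,232),0)):
    s=p[...,ch]-np.delete(p,ch,2).max(2)
    g=np.array([(u,v) for v in range(b,e) for u in range(a,c) if s[v,u]>40])
    W,D=world("top",d,g);q=W[(W[:,2]>.05)&(W[:,2]<.08)];t=q[q[:,2]>.058]
    print(k,len(g),g.mean(0),np.median(q,0),t.mean(0).round(4),np.ptp(t,0))
E
```

```text
green 207 [250.4057971  216.39613527] [0.59865572 0.12090978 0.06188568] [0.598  0.1208 0.0618] [0.0336674  0.0321745  0.00594922]
red 487 [340.58316222 199.96098563] [ 0.63661979 -0.07669007  0.06110722] [ 0.6356 -0.0757  0.0613] [0.03426217 0.03231831 0.00573112]
```

Emit:
send_rows(motion=[[[-20,20,0,0],[-47,47,0,0],[-74,74,0,0],[-101,101,0,0],[-128,128,0,0]]], jaw=0)

```text
clock: 0.6
tcp_pos: [0.3028, 0.4128, 0.2308]
orientation: [0.827, 0.562, -0.0, 0.0]
wrist_force: [-0.2, 0.3, 0.0]
width: 0.144
```

Emit:
send_rows(motion=[[[-27,27,0,0],[-54,54,0,0],[-81,81,0,0],[-108,108,0,0],[-135,135,0,0]]])

```text
clock: 1.1
tcp_pos: [0.3783, 0.2376, 0.231]
orientation: [0.828, 0.561, -0.0, -0.0]
wrist_force: [0.3, 0.4, 0.3]
width: -0.004
```

Emit:
send_rows(motion=[[[-27,27,0,0],[-54,54,0,0],[-81,81,0,0],[-105,105,0,0],[-118,116,0,0]]])

```text
clock: 1.6
tcp_pos: [0.4429, 0.0841, 0.231]
orientation: [0.828, 0.56, -0.0, 0.0]
wrist_force: [-0.5, 0.8, 0.3]
width: -0.002
```

Emit:
send_rows(motion=[[[0,0,25,0],[0,0,55,0],[0,0,85,0],[0,0,100,0],[0,0,100,0]]])

```text
clock: 2.1
tcp_pos: [0.4398, 0.0864, 0.1283]
orientation: [0.828, 0.561, -0.003, -0.002]
wrist_force: [-0.6, 0.4, 1.4]
width: -0.001
```

Emit:
send_rows(motion=[[[0,0,20,0],[1,0,45,0],[1,1,65,0],[1,1,77,0],[1,1,79,0]]])

```text
clock: 2.6
tcp_pos: [0.443, 0.0871, 0.0516]
orientation: [0.828, 0.561, -0.001, -0.0]
wrist_force: [-0.4, -0.4, -0.0]
width: 0.0
```

```bash
python3 - <<'E'
from h import *
p,_=cams.read_camera("side");a=cv2.resize(p[200:310,190:390,::-1],None,fx=4,fy=4,interpolation=2)[:300*2]
p,_=cams.read_camera("top");b=cv2.resize(p[240:340,190:350,::-1],None,fx=4,fy=4)
o=np.zeros((600,800,3),np.uint8);o[:300,:400]=cv2.resize(a,(400,300))[:300];o[300:,:400]=cv2.resize(b,(400,300))
o=o[:,:400];cv2.imwrite("pics/l.png",o);print(status.sense()['tcp_pos'])
E
```

```text
[0.4440878  0.08711781 0.05289425]
```

View pics/l.png

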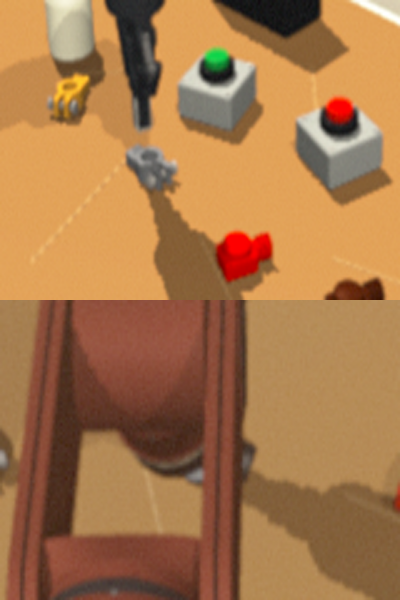

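The side crop shows the tip (crop 143,127) just above the lead clamp (151,163), slightly left. I'll check this with a projection and a second measurement of the target positions from the side camera.

```bash
python3 - <<'E'
from h import *
c=cams.calibration("side");f=240/np.tan(np.radians(c["vertical_fov"])/2)
K=np.array([[f,0,c["cx"]],[0,f,c["cy"]],[0,0,1]]);T=np.linalg.inv(np.array(c["cam_to_world"]))
def pj(P):
    q=T[:3,:3]@np.array(P)+T[:3,3];return cv2.projectPoints(np.array([[q[0],-q[1],-q[2]]]),np.zeros(3),np.zeros(3),K,np.array(c["D"],float))[0].ravel().round(1)
print("tip",pj([.4435,.087,.0525]),"seen ~",190+143/2,200+127*110/300)
print("lead",pj([.442,.086,.022]),"brown",pj([.466,-.249,.029]),"green",pj([.598,.121,.062]))
z=np.load("side0.npz");d=cv2.medianBlur(z["d"],3)
for k,(a,b,e,g2) in dict(lead=(248,248,284,276),brown=(348,296,386,326)).items():
    g=np.array([(u,v) for v in range(b,g2) for u in range(a,e)]);W,D=world("side",d,g)
    q=W[(W[:,2]>.009)&(W[:,2]<.05)&(D>0)];r=cv2.minAreaRect((q[:,:2]*1000).astype(np.float32));print(k,np.median(q,0).round(3),r,np.percentile(q[:,2],99))
s=status.sense();print(s['clock'],s['tcp_pos'])
E
```

```text
tip [260.3 246.6] seen ~ 261.5 246.56666666666666
lead [261.  257.1] brown [365.3 304.8] green [295.7 220. ]
lead [0.445 0.068 0.018] ((444.950927734375, 83.84137725830078), (41.928749084472656, 75.79991149902344), 6.434451580047607) 0.023914721975849294
brown [ 0.458 -0.259  0.021] ((470.11517333984375, -254.22702026367188), (34.53569030761719, 62.28158187866211), 71.74695587158203) 0.030489186486826206
2.7 [0.4440878  0.08711781 0.05289425]
```

Emit:
send_rows(motion=[[[-1,0,0,0],[-1,0,0,0],[-1,0,0,0],[-1,0,0,0],[-1,0,0,0]]])

```text
clock: 3.2
tcp_pos: [0.4434, 0.0862, 0.0525]
orientation: [0.828, 0.561, 0.0, 0.0]
wrist_force: [-0.9, 0.2, -0.8]
width: -0.001
```

Emit:
send_rows(motion=[[[0,0,0,0],[0,0,0,0],[0,0,0,0],[0,0,0,0],[0,0,0,0]]])

```text
clock: 3.7
tcp_pos: [0.4433, 0.0862, 0.0523]
orientation: [0.828, 0.561, -0.0, -0.0]
wrist_force: [-0.2, 0.2, -0.1]
width: -0.001
```

Emit:
send_rows(motion=[[[0,0,0,0],[0,0,0,0],[0,0,0,0],[0,0,0,0],[0,0,0,0]]])

```text
clock: 4.2
tcp_pos: [0.4433, 0.0862, 0.0523]
orientation: [0.828, 0.561, -0.0, -0.0]
wrist_force: [0.2, -0.1, -0.2]
width: 0.001
```

Emit:
send_rows(motion=[[[0,0,0,0],[0,0,0,0],[0,0,0,0],[0,0,0,0],[0,0,0,0]]])

```text
clock: 4.7
tcp_pos: [0.4433, 0.0862, 0.0523]
orientation: [0.828, 0.561, -0.0, 0.0]
wrist_force: [0.4, 0.0, -0.3]
width: -0.003
```

Emit:
send_rows(motion=[[[0,0,0,0],[0,0,0,0],[0,0,0,0],[0,0,0,0],[0,0,0,0]]])

```text
clock: 5.2
tcp_pos: [0.4433, 0.0862, 0.0523]
orientation: [0.828, 0.561, -0.0, -0.0]
wrist_force: [-0.3, 0.4, -0.2]
width: -0.002
```

Emit:
send_rows(motion=[[[0,0,0,0],[0,0,0,0],[0,0,0,0],[0,0,0,0],[0,0,0,0]]])

```text
clock: 5.7
tcp_pos: [0.4433, 0.0862, 0.0523]
orientation: [0.828, 0.561, -0.0, -0.0]
wrist_force: [0.1, -0.2, -0.7]
width: 0.001
```

Emit:
send_rows(motion=[[[0,0,-25,0],[0,0,-60,0],[0,0,-95,0],[0,0,-130,0],[0,0,-150,0]]])

```text
clock: 6.2
tcp_pos: [0.4445, 0.0862, 0.2056]
orientation: [0.828, 0.561, 0.002, 0.001]
wrist_force: [0.9, 0.0, 0.4]
width: 0.001
```

Emit:
send_rows(motion=[[[-20,10,0,0],[-50,25,0,0],[-84,41,0,0],[-118,57,0,0],[-152,74,0,0]]])

```text
clock: 6.7
tcp_pos: [0.4557, -0.0838, 0.2024]
orientation: [0.827, 0.561, 0.0, 0.0]
wrist_force: [0.8, 1.1, 0.3]
width: -0.001
```

Emit:
send_rows(motion=[[[-34,17,0,0],[-68,33,0,0],[-102,50,0,0],[-135,66,0,0],[-152,74,0,0]]])

```text
clock: 7.2
tcp_pos: [0.4682, -0.2537, 0.2023]
orientation: [0.828, 0.56, -0.0, 0.0]
wrist_force: [0.5, 0.6, 0.1]
width: -0.001
```

Emit:
send_rows(motion=[[[0,0,15,0],[0,0,40,0],[0,0,70,0],[0,0,90,0],[0,0,100,0]]])

```text
clock: 7.7
tcp_pos: [0.4667, -0.2482, 0.099]
orientation: [0.827, 0.562, -0.001, -0.003]
wrist_force: [-0.3, -0.2, 0.3]
width: 0.001
```

Emit:
send_rows(motion=[[[0,0,10,0],[0,0,25,0],[0,0,36,0],[0,0,43,0],[0,0,43,0]]])

```text
clock: 8.2
tcp_pos: [0.4678, -0.2505, 0.0582]
orientation: [0.828, 0.561, -0.0, -0.001]
wrist_force: [-0.0, -0.2, 0.0]
width: 0.003
```

```bash
python3 - <<'E'
from h import *
p,_=cams.read_camera("side");cv2.imwrite("pics/b.png",cv2.resize(p[240:340,280:440,::-1],None,fx=4,fy=4,interpolation=2))
print(status.sense()['tcp_pos'])
E
```

```text
[ 0.46820347 -0.25091475  0.05894174]
```

View pics/b.png

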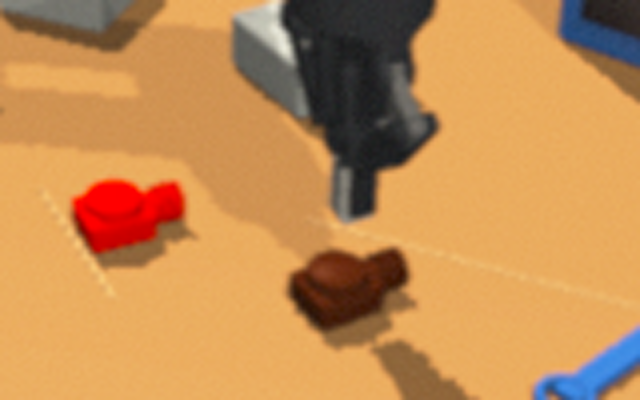

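The tip (352,215) is over the middle of the brown boot (350,280) with a clear gap, so I'll hold here.

Emit:
send_rows(motion=[[[0,0,0,0],[0,0,0,0],[0,0,0,0],[0,0,0,0],[0,0,0,0]]])

```text
clock: 8.75
tcp_pos: [0.4685, -0.2511, 0.0595]
orientation: [0.828, 0.561, 0.0, 0.0]
wrist_force: [-0.1, 1.4, 0.2]
width: 0.0
```

Emit:
send_rows(motion=[[[0,0,0,0],[0,0,0,0],[0,0,0,0],[0,0,0,0],[0,0,0,0]]])

```text
clock: 9.25
tcp_pos: [0.4684, -0.251, 0.0593]
orientation: [0.828, 0.561, -0.0, -0.0]
wrist_force: [0.7, 0.4, 0.2]
width: -0.003
```

Emit:
send_rows(motion=[[[0,0,0,0],[0,0,0,0],[0,0,0,0],[0,0,0,0],[0,0,0,0]]])

```text
clock: 9.75
tcp_pos: [0.4684, -0.251, 0.0593]
orientation: [0.828, 0.561, 0.0, 0.0]
wrist_force: [-0.0, -0.2, -1.0]
width: -0.002
```

Emit:
send_rows(motion=[[[0,0,0,0],[0,0,0,0],[0,0,0,0],[0,0,0,0],[0,0,0,0]]])

```text
clock: 10.25
tcp_pos: [0.4683, -0.251, 0.0593]
orientation: [0.828, 0.561, -0.0, -0.0]
wrist_force: [-0.6, -0.2, -0.2]
width: 0.001
```

Emit:
send_rows(motion=[[[0,0,0,0],[0,0,0,0],[0,0,0,0],[0,0,0,0],[0,0,0,0]]])

```text
clock: 10.75
tcp_pos: [0.4684, -0.251, 0.0593]
orientation: [0.828, 0.561, 0.0, 0.0]
wrist_force: [0.2, 0.4, -0.1]
width: 0.001
```

Emit:
send_rows(motion=[[[0,0,-25,0],[0,0,-60,0],[0,0,-95,0],[0,0,-130,0],[0,0,-145,0]]])

```text
clock: 11.25
tcp_pos: [0.4699, -0.2521, 0.2083]
orientation: [0.828, 0.561, 0.001, 0.003]
wrist_force: [0.3, -0.4, 0.3]
width: -0.001
```

Emit:
send_rows(motion=[[[20,-1,0,0],[50,-2,0,0],[80,-3,0,0],[110,-5,0,0],[140,-6,0,0]]])

```text
clock: 11.75
tcp_pos: [0.5143, -0.1174, 0.2032]
orientation: [0.828, 0.561, -0.0, -0.001]
wrist_force: [-0.5, -0.4, -0.1]
width: 0.002
```

Emit:
send_rows(motion=[[[30,-1,0,0],[60,-2,0,0],[90,-3,0,0],[120,-5,0,0],[150,-6,0,0]]])

```text
clock: 12.25
tcp_pos: [0.5642, 0.0242, 0.2031]
orientation: [0.828, 0.561, -0.001, -0.0]
wrist_force: [-0.2, -0.9, 0.9]
width: -0.001
```

Emit:
send_rows(motion=[[[30,-1,0,0],[60,-2,0,0],[85,-4,0,0],[100,-5,0,0],[104,-5,0,0]]])

```text
clock: 12.75
tcp_pos: [0.5981, 0.1226, 0.2033]
orientation: [0.827, 0.562, -0.001, -0.0]
wrist_force: [-0.6, -0.4, 0.1]
width: -0.004
```

Emit:
send_rows(motion=[[[0,0,20,0],[0,0,50,0],[0,0,80,0],[0,0,105,0],[0,0,115,0]]])

```text
clock: 13.25
tcp_pos: [0.5959, 0.12, 0.0858]
orientation: [0.828, 0.561, -0.003, -0.001]
wrist_force: [-0.3, -0.1, 0.7]
width: -0.0
```

```bash
python3 - <<'E'
from h import *
p,_=cams.read_camera("side");cv2.imwrite("pics/g.png",cv2.resize(p[160:260,220:380,::-1],None,fx=4,fy=4,interpolation=2))
print(status.sense()['tcp_pos'])
E
```

```text
[0.595781   0.12013853 0.08546589]
```

View pics/g.png

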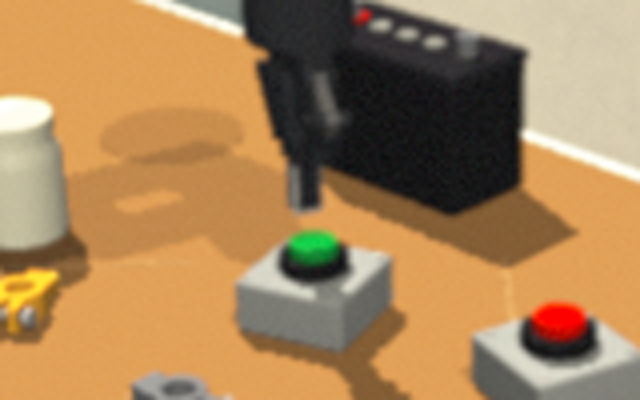

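The tip (304,210) is over the green button (314,245), well inside its 18 mm radius. Now I'll press slowly.

Emit:
send_rows(motion=[[[1,1,8,0],[2,1,16,0],[2,1,21,0],[2,1,24,0],[2,1,26,0]]])

```text
clock: 13.8
tcp_pos: [0.6001, 0.1229, 0.0634]
orientation: [0.828, 0.561, 0.0, 0.0]
wrist_force: [-0.6, 0.5, 0.5]
width: 0.004
```

Emit:
send_rows(motion=[[[0,0,2,0],[0,0,4,0],[0,0,6,0],[0,0,7,0],[0,0,7,0]]])

```text
clock: 14.3
tcp_pos: [0.6002, 0.1229, 0.0567]
orientation: [0.828, 0.561, 0.0, 0.0]
wrist_force: [-0.2, 0.5, 4.5]
width: -0.001
```

Contact force is 4.5 N, so the button is nearly at its stop. I'll go slightly further until the force jumps.

Emit:
send_rows(motion=[[[0,0,0.5,0],[0,0,1,0],[0,0,1.5,0],[0,0,1.5,0],[0,0,1.5,0]]])

```text
clock: 14.8
tcp_pos: [0.6003, 0.1229, 0.056]
orientation: [0.828, 0.561, 0.0, 0.0]
wrist_force: [-3.9, -0.2, 9.4]
width: -0.001
```

Emit:
send_rows(motion=[[[0,0,0.5,0],[0,0,1,0],[0,0,1,0]]])

```text
clock: 15.1
tcp_pos: [0.6003, 0.1229, 0.0559]
orientation: [0.828, 0.561, 0.0, 0.0]
wrist_force: [-6.3, -0.7, 15.8]
width: -0.003
```

Emit:
send_rows(motion=[[[0,0,-5,0],[0,0,-12,0],[0,0,-25,0],[0,0,-50,0],[0,0,-80,0]]])

```text
clock: 15.6
tcp_pos: [0.5987, 0.1227, 0.1334]
orientation: [0.828, 0.561, -0.001, -0.001]
wrist_force: [0.7, 0.1, -0.4]
width: -0.002
```

Emit:
send_rows(motion=[[[0,0,-30,0],[0,0,-50,0],[0,0,-60,0],[0,0,-60,0],[0,0,-60,0]]])

```text
clock: 16.1
tcp_pos: [0.5994, 0.1228, 0.1927]
orientation: [0.828, 0.561, -0.001, -0.0]
wrist_force: [-0.5, -0.5, -0.4]
width: 0.001
```

```bash
python3 - <<'E'
from h import *
p,_=cams.read_camera("side");cv2.imwrite("pics/f.png",p[...,::-1]);a=np.load("side0.npz")["p"]
for k,(u,v,w,x) in dict(lead=(248,246,284,276),brown=(348,294,386,326),redboot=(294,280,332,306),spanner=(408,300,476,350),brass=(210,225,238,246)).items():
    print(k,cv2.phaseCorrelate(a[v:x,u:w].mean(2),p[v:x,u:w].mean(2)))
s=status.sense();print(s['clock'],s['tcp_pos'],s['wrist_force'])
E
```

```text
lead ((-0.07563298271477947, -0.03869460808963865), 0.9295893483825491)
brown ((0.3205859154586683, -0.15325267367297712), 0.8104157153258663)
redboot ((0.057102407988757875, 0.4687179986565724), 0.8199308006424172)
spanner ((0.07327420338017276, 0.04459810362590133), 0.9082532653531035)
brass ((-0.03535780926914178, -0.027691463976633912), 1.0124626385359907)
16.15 [0.59900515 0.12275018 0.19211671] [-0.50013482  0.28922257  0.1018633 ]
```

View pics/f.png

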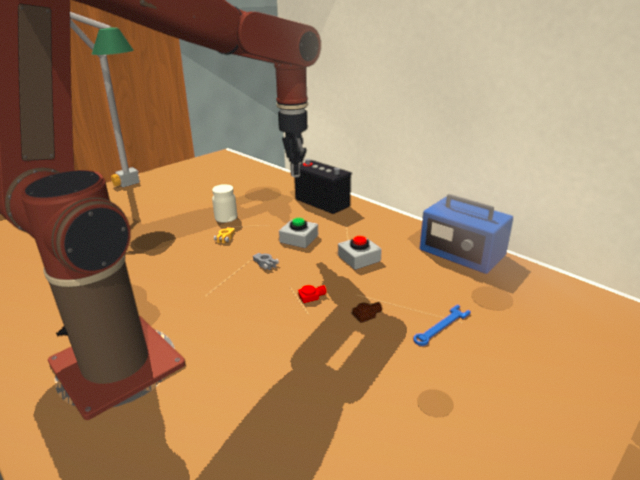

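The final view shows everything in its original place, the green button up at (298,223), and the gripper clear at (296,170). The job is ready to hand in.

```bash
python3 -c "
from h import *
print(job.finish_job())"
```

```text
the job is handed in; nothing more can be done
None
```

The pointing check was carried out in the order asked and handed in at about 16 s. `finish_job` gives no verdict.

- **Lead clamp:** I held the closed fingertips about 30 mm above its middle for about 3 s.
- **Brown boot:** I held them about 30 mm above its middle for about 2.5 s.
- **Green button:** I pressed it until the fingertips stopped at 56 mm above the bench, which matches full travel. The force there rose to about 16 N, well above the 5 N spring. I then backed off to 19 cm, and the last picture shows the button up again.
- **Bystanders:** I crossed between points with the fingertips about 20 cm up or higher. The straight paths went near the red boot and red button only at that height. I never went near the brass clamp at low height.

**Last checks:** comparing the side picture before and after, the clamps, boots and spanner had shifted less than 0.5 pixel. That is within noise, since the arm's shadow had moved across the boots. The canister I judged only by eye, and it stands where it was. Wrist force was back to about zero. No check failed; the two cameras placed the targets within 3 to 5 mm of each other, so I used roughly the average.

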